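Kit the drum-end bearing parts

TASK

Fill the kit tray for the drum's end bearing: set the bored bearing block in the square nest, the straight drive key in the long slot, the stub axle flange down in the round nest, and the bored spacer collar over the post, each upright and flat on the floor of its nest. Leave the two look-alikes that have no bore, the solid square block and the solid round slug, where they stand on the bench.

Things in the scene. Friction and masses are not known exactly. Their poses are not given: they have to be found in the camera images.
- bearing_block: Bare steel block 44 x 44 x 46 mm high with a round 27 mm bore straight down through its middle, open at the top; about 0.25 kg. x and y square to its side faces. Stands on the bench, loose; origin at the centre of its underside, z up.
- spacer_collar: Bare steel ring, outside diameter 52 mm, bore 30 mm, 34 mm high, standing with its bore upright; about 0.36 kg. Stands on the bench, loose; origin at the centre of its underside, z up.
- stub_axle: Bare steel stub axle standing on its flange: flange 52 mm diameter and 12 mm thick, above it a plain round spindle 28 mm in diameter up to 62 mm; about 0.42 kg. From above a disc with a smaller disc standing on it. Stands on the bench, loose; origin at the centre of its underside, z up.
- drive_key: Straight bare steel bar with round ends: 70 mm long (its x axis), 24 mm wide (y), 34 mm high; about 0.40 kg. The same when turned end for end. Stands on the bench, loose; origin at the centre of its underside, z up.
- packing_block: Look-alike, to be left: bare steel block 44 x 44 x 46 mm high like the bearing block but with a plain solid top. Stands on the bench, loose; origin at the centre of its underside, z up.
- solid_slug: Look-alike, to be left: bare steel disc 52 mm in diameter and 34 mm high like the collar but solid, no bore. Stands on the bench, loose; origin at the centre of its underside, z up.
- square_nest: Nest for the bearing block: square pocket 64 x 64 mm, walls 3 mm thick and 10 mm high above its floor. Fixed. Black base plate 92 x 92 x 4 mm, sides along x and y, in the kit tray; origin at the centre of its underside, 4 mm above the bench; parts rest 4 mm above the origin. The four nests lie two by two at 96 mm pitch, in any order, in a grey tray 200 x 200 mm, rim 12 mm above the bench.
- slot_nest: Nest for the drive key: long pocket 86 mm inside along its x and 44 mm along its y, aluminium walls 3 mm thick rising 10 mm above its floor. Fixed. Black base plate 92 x 92 x 4 mm, sides along x and y, in the kit tray; origin at the centre of its underside, 4 mm above the bench; parts rest 4 mm above the origin. 
- round_nest: Nest for the stub axle: round pocket 72 mm inside diameter, aluminium wall 3 mm thick rising 10 mm above its floor. Fixed. Black base plate 92 x 92 x 4 mm, sides along x and y, in the kit tray; origin at the centre of its underside, 4 mm above the bench; parts rest 4 mm above the origin. 
- post_nest: Nest for the spacer collar: one upright aluminium post at the plate's centre, 12 mm in diameter, tapered at the tip, 24 mm tall above the plate, no walls. Fixed. Black base plate 92 x 92 x 4 mm, sides along x and y, in the kit tray; origin at the centre of its underside, 4 mm above the bench; parts rest 4 mm above the origin. Oddments also lie about; those among the parts are under 15 mm high.
Things that resemble listed ones, but are neither listed nor needed, are in the scene too. What is shaped like the bearing_block but green or purple is not meant.

How it is judged:
By the outcome, as a careful person would: the job done as asked, in the order asked, and still so for the second after the job is handed in, with the robot touching nothing.
It also fails if it takes over 106 s, if anything falls off the work surface, if the arm or the gripper's body presses on something with over 40 N, if the wrist force passes 120 N, or if a joint passes its speed limit or range.

ROBOT

A 6-joint arm with a two-finger parallel gripper is mounted at the origin on the work surface. World frame = base frame: x ahead of the robot, y to its left, z up, the work surface at z = 0. Lengths are in m, angles in degrees, forces in N, time in s.
With the tool pointing down it reaches from about 0.325 to 0.85 m from the base axis. Payload 15.5 kg.
Tool frame: the origin (TCP) lies at the very end of the fingers, on their centre line; the grasp point (between the pads) lies arm.grip_depth behind it (arm.grip_depth is the distance from the TCP to the grasp point, in m); z points along the fingers, y is the line along which they close (so a half turn about z gives the same grasp; the last joint's range is limited). The gripper opens to 91 mm and grips with 3 to 60 N. Pads are 32 mm wide; open, the fingers measure 118 mm over their backs; the gripper's body (76 mm by 178 mm) begins 60 mm behind the grasp point.
Start: joints at [59.101, 28.281, 77.091, -0, 74.628, -5.472], TCP at [0.268, 0.564, 0.214] pointing down, gripper open.
Joint ranges: [-166.48, 166.48], [-47.26, 123.95], [12.59, 153.08], [-70.14, 250.14], [6.76, 159.57], [-176.63, 176.63]. Speed limits (degrees/s): [108.29, 108.29, 147.25, 172.46, 172.46, 172.46].

INTERFACE

Orientations are given as a 3x3 rotation matrix whose columns are the frame's x, y, z axes.
In Python, from rig import arm gives the robot as it stands. Calls block until the motion is done:
- arm.move_to(position, orientation): joint-space move of the TCP to a pose.
- arm.move_l(position, orientation=None, feed=0.15): straight line of the TCP; orientation=None keeps the orientation; feed is the mean speed in m/s.
- arm.move_joints(angles): joint-space move.
- arm.grip(opening): finger opening in m; the grip force is fixed at half the most; returns when the fingers have stopped.
- arm.sleep(seconds).
- arm.solve_ik(position, orientation): joint angles nearest the present ones, or None.
- arm.snapshot(name): name is "side" or "top" or "wrist"; returns the picture (400x640x3 uint8, red, green, blue); there is no depth.
- arm.get_calibration(name): a dict with "intrinsics" (3x3 intrinsics, pixels), "cam_to_world" (4x4, takes a point from camera to world coordinates). Camera axes: x right, y down, z forward; pixel columns grow to the right and rows downward; lengths in m; the calibration is good to about 2 mm. A picture is of the moment at which its call begins: read the wrist's pose just before it. get_calibration takes no time and is no camera call; for the wrist camera it gives the pose at the moment of the call.
A pose or a line that the arm cannot do raises arm.Unreachable and nothing moves.
- arm.sign_off(): hands the job in; it is judged then, once.
Readings, each from a call of its own:
- arm.current_t(): time.
- arm.current_joint_positions(): joint angles.
- arm.current_dq(): joint speeds.
- arm.current_tau(): joint torques, N m.
- arm.current_ee_pos(): TCP position.
- arm.current_tool_rot(): TCP orientation.
- arm.current_force(): force on the tool from outside, world axes, zero at the start.
- arm.current_torque(): the same for the moment, N m.
- arm.current_width(): finger opening in m.
- arm.current_grasp_force(): force on a finger pad.
Only numpy, scipy, OpenCV 4.12 (cv2) and the standard library are available. Lean on these libraries where they do the work, as an engineer would, in place of code of your own. Each camera call takes 0.05 s, during which the arm holds its last target. There are 200 camera calls.

## Working session

There is one attempt and no reset: what is moved stays moved. The work goes in short steps, each a Python script; the robot and the scene stay as the last script left them, time stands still between calls to the robot, and variables do not carry over. Pictures are saved under pics/ and viewed, at most 14 in all, crops included, and the job is handed in when it is done.

```bash
ls; mkdir -p pics; python3 - <<'E'
from rig import arm
import cv2
for n in("top","side","wrist"):
    cv2.imwrite(f"pics/{n}0.png",arm.snapshot(n)[:,:,::-1])
    c=arm.get_calibration(n);print(n,c["intrinsics"],c["cam_to_world"])
print(arm.grip_depth,arm.current_t())
E
```

```text
pics
top [[476.53840118   0.         311.37611141]
 [  0.         476.53840118 190.94344735]
 [  0.           0.           1.        ]] [[-0.02360756 -0.99447996  0.1022365   0.36785161]
 [-0.99971665  0.02317164 -0.0054495   0.00873627]
 [ 0.00305043 -0.10233618 -0.99474519  1.25722403]
 [ 0.          0.          0.          1.        ]]
side [[419.69653351   0.         316.35218767]
 [  0.         419.69653351 199.51787841]
 [  0.           0.           1.        ]] [[ 0.93182572 -0.23563197  0.27600435  0.20988188]
 [-0.36288693 -0.59718155  0.7153232  -0.70212446]
 [-0.0037283  -0.76671492 -0.64197689  0.68062887]
 [ 0.          0.          0.          1.        ]]
wrist [[358.37190645   0.         318.99552862]
 [  0.         358.37190645 202.49754219]
 [  0.           0.           1.        ]] [[ 4.30265772e-01  8.71028262e-01  2.37025593e-01  2.00795198e-01]
 [ 9.02702158e-01 -4.15291940e-01 -1.12522972e-01  5.97851910e-01]
 [ 4.24129882e-04  2.62378298e-01 -9.64964999e-01  3.82548067e-01]
 [ 0.00000000e+00  0.00000000e+00  0.00000000e+00  1.00000000e+00]]
0.0188 0.15
```

View pics/top0.png

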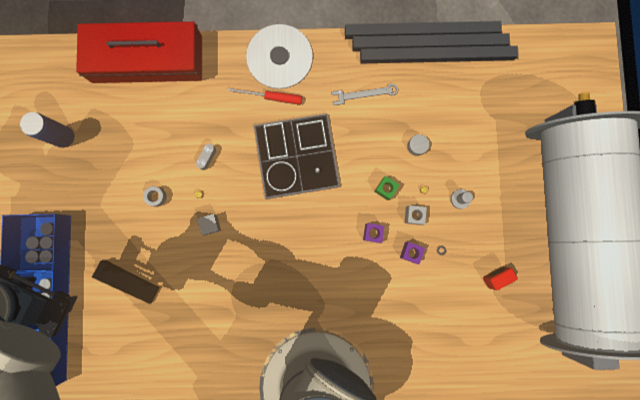

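View pics/side0.png

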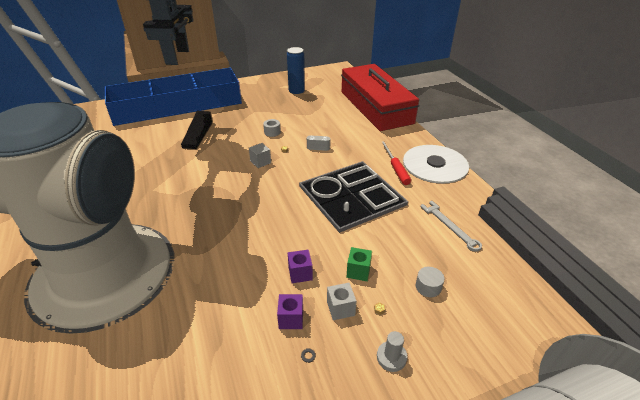

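Top view candidates:
- Bored steel block at (417,214). Not meant: green (388,187), purple (375,232) and (413,251), solid packing block (208,223).
- Collar at (154,196), with the slug look-alike at (419,145).
- Key at (206,156).
- Stub axle at (462,198).
- Tray around (298,156).

Next, one enlarged crop to check the choice and read off pixels.

```bash
python3 - <<'E'
import cv2,numpy as np
im=cv2.imread("pics/top0.png")
def crop(x0,y0,w,h,s):
    c=cv2.resize(im[y0:y0+h,x0:x0+w],None,fx=s,fy=s,interpolation=cv2.INTER_CUBIC)
    for x in range(x0-x0%10+10,x0+w,10):
        cv2.line(c,((x-x0)*s,0),((x-x0)*s,6 if x%50 else 14),(0,0,255),1)
        if x%20==0: cv2.putText(c,str(x),((x-x0)*s-10,22),0,.35,(0,0,255),1)
    for y in range(y0-y0%10+10,y0+h,10):
        cv2.line(c,(0,(y-y0)*s),(6,(y-y0)*s),(0,0,255),1)
        if y%20==0: cv2.putText(c,str(y),(8,(y-y0)*s+4),0,.35,(0,0,255),1)
    return c
cv2.imwrite("pics/parts.png",np.hstack([crop(140,135,95,110,4),crop(365,135,115,110,4)][:2])[:, :800])
cv2.imwrite("pics/parts.png",np.hstack([crop(140,140,90,100,4),crop(370,132,105,100,4)]))
cv2.imwrite("pics/tray.png",crop(250,108,95,95,6))
E
```

```text
(no output)
```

View pics/parts.png

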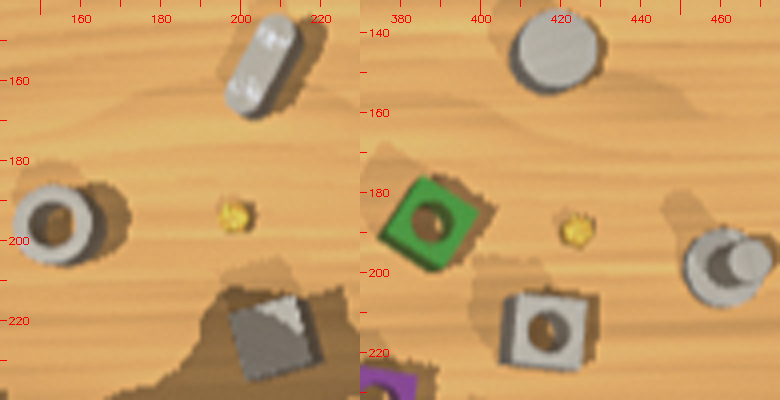

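View pics/tray.png

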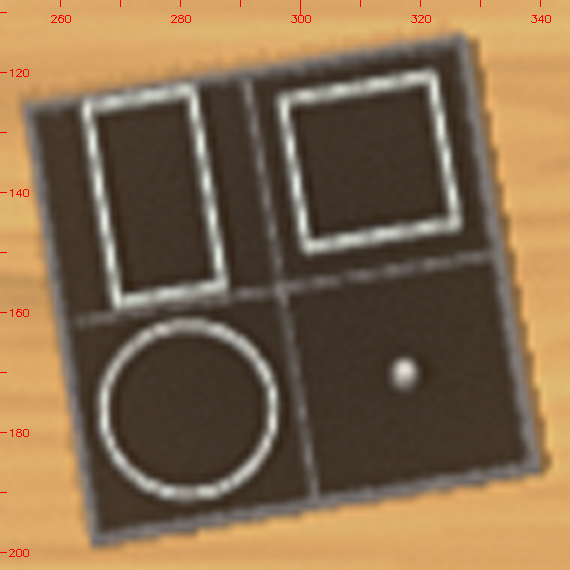

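The crops show:
- **Bearing block:** bored steel, bore at about (417.3,214.5).
- **Other parts:** collar centre (153.3,196), key (205.5,156.5), spindle top (467.5,197.5) with flange (460.8,198.8). The solid slug and the packing block are left alone.
- **Nests:** square (311.6,134.9), slot (275.9,140.5), round (281.3,176.3), post tip (317.3,170.2).

```bash
cat > h.py <<'E'
from rig import arm
import numpy as np, cv2
def px2w(u,v,z,cal):
    K,T=cal["intrinsics"],cal["cam_to_world"]
    d=T[:3,:3]@np.linalg.solve(K,[u,v,1.]); o=T[:3,3]
    return (o+d*(z-o[2])/d[2])[:2]
def R(yaw):  # tool down, closing line (tool y) at world angle yaw (deg)
    a=np.radians(yaw); y=np.array([np.cos(a),np.sin(a),0]); z=np.array([0,0,-1.])
    return np.column_stack([np.cross(y,z),y,z])
E
python3 - <<'E'
from h import *
c=arm.get_calibration("top")
P=lambda u,v,z:px2w(u,v,z,c)
ang=lambda d:np.degrees(np.arctan2(d[1],d[0]))
L=lambda x,y:(140+x/4,140+y/4); Rr=lambda x,y:(370+(x-360)/4,132+y/4); T=lambda x,y:(250+x/6,108+y/6)
b=[P(*Rr(*q),.046) for q in((515,292),(592,298),(580,371),(507,363))]
print("block bore",P(417.3,214.5,.046),"corners mean",np.mean(b,0),[ang(b[i]-b[j])%90 for i,j in((0,1),(1,2),(2,3),(3,0))])
print("key",P(205.5,156.5,.034),ang(P(*L(278,28),.034)-P(*L(245,105),.034)))
print("axle",P(467.5,197.5,.062),P(460.75,198.75,.012)); print("collar",P(153.25,196,.034))
sq=[P(*T(*q),.018) for q in((284,98),(432,78),(455,225),(308,245))]
sl=[P(*T(*q),.018) for q in((88,104),(192,90),(222,287),(120,300))]
for n,s in(("sq",sq),("slot",sl)):print(n,np.mean(s,0),[ang(s[i]-s[(i+1)%4])%90 for i in range(4)],[np.linalg.norm(s[i]-s[(i+1)%4]) for i in range(4)])
o=[np.mean(sq,0),np.mean(sl,0),P(281.3,176.3,.018),P(317.3,170.2,.032)]
print("round,post",o[2:])
# grid fit: rigid template, order sq,slot,round,post; tray corners give check
g=.048*np.array([[1,-1],[1,1],[-1,1],[-1,-1.]]); m=np.mean(o,0);U,S,V=np.linalg.svd(g.T@(np.array(o)-m));Q=(U@V).T
print("fit yaw",ang(Q[:,0]));print((Q@g.T).T+m-o);print("nests",(Q@g.T).T+m)
tc=[P(*T(*q),.012) for q in((27,103),(467,38),(543,468),(97,543))];print("tray mid",np.mean(tc,0),m)
E
```

```text
block bore [ 0.42583428 -0.26586882] corners mean [ 0.42525382 -0.2653992 ] [np.float64(84.18996455571305), np.float64(77.93079750364822), np.float64(82.39910860972432), np.float64(81.04797669555168)]
key [0.58990918 0.27490454] -23.156127640882627
axle [ 0.46491932 -0.39080156] [ 0.46610351 -0.38959566]
collar [0.48996939 0.40941402]
sq [ 0.64428936 -0.00223228] [np.float64(6.541027152682815), np.float64(7.236195114803736), np.float64(6.541858860975793), np.float64(7.910305418442789)] [np.float64(0.06607008448761026), np.float64(0.06676821859197199), np.float64(0.06528429782993404), np.float64(0.0667833220942517)]
slot [0.6314001  0.09247321] [np.float64(6.518224429903398), np.float64(7.489350164762169), np.float64(6.040193947477206), np.float64(8.30137460649027)] [np.float64(0.04633811018013169), np.float64(0.08927608004368708), np.float64(0.045085553856221094), np.float64(0.08893016706085208)]
round,post [array([0.5356386 , 0.07987446]), array([ 0.5475451 , -0.01463071])]
fit yaw 7.431976129351581
[[-0.00076556 -0.00028456]
 [-0.0002938   0.00020347]
 [ 0.00027418  0.00038471]
 [ 0.00078518 -0.00030363]]
nests [[ 0.6435238  -0.00251684]
 [ 0.63110629  0.09267668]
 [ 0.53591278  0.08025917]
 [ 0.54833028 -0.01493434]]
tray mid [0.59043088 0.03705872] [0.58971829 0.03887117]
```

```bash
cat >> h.py <<'E'
HZ=.17
def flip(p,yaw):
    q=arm.current_joint_positions(); best=None
    for y in(yaw,yaw+180):
        s=arm.solve_ik([*p,HZ],R(y))
        if s is not None and (best is None or abs(s[5]-q[5])<best[0]): best=(abs(s[5]-q[5]),y)
    return best[1]
def pick(p,yaw,h,width):
    y=flip(p,yaw); arm.grip(width+.026)
    arm.move_to([*p,HZ],R(y)); arm.move_l([*p,h],feed=.12); arm.grip(max(width-.006,0)); 
    print("width",arm.current_width(),"force",arm.current_grasp_force())
    if abs(arm.current_width()-width)>.003: raise SystemExit("bad grasp")
    arm.move_l([*p,HZ],feed=.15); print("lifted",arm.current_width(),arm.current_t())
def place(p,yaw,h,width):
    y=flip(p,yaw); arm.move_to([*p,HZ],R(y)); print("over nest",arm.current_width())
    arm.move_l([*p,.05+h],feed=.15); arm.move_l([*p,.0085+h],feed=.04); print("F",np.round(arm.current_force(),1))
    arm.grip(width+.022); arm.move_l([*p,HZ],feed=.15); print("t",arm.current_t())
E
python3 - <<'E'
from h import *
pick([.4256,-.2657],81.4,.014,.044); place([.6435,-.0025],97.4,.014,.044)
E
```

```text
width 0.04393369375617644 force 29.80257734656334
lifted 0.04358535726411335 6.8
over nest 0.04369000700659067
F [-0.8 -0.6 -2.2]
t 11.8
```

```bash
python3 - <<'E'
from h import *
pick([.590,.275],66.8,.0125,.024); place([.6311,.0927],97.4,.0125,.024)
cv2.imwrite("pics/w1.png",arm.snapshot("wrist")[:,:,::-1])
E
```

```text
width 0.023780285730826977 force 29.963649809360504
lifted 0.023474710315875773 16.525
over nest 0.023963598627632237
F [-0.3  0.3 -4.6]
t 21.0833
```

View pics/w1.png

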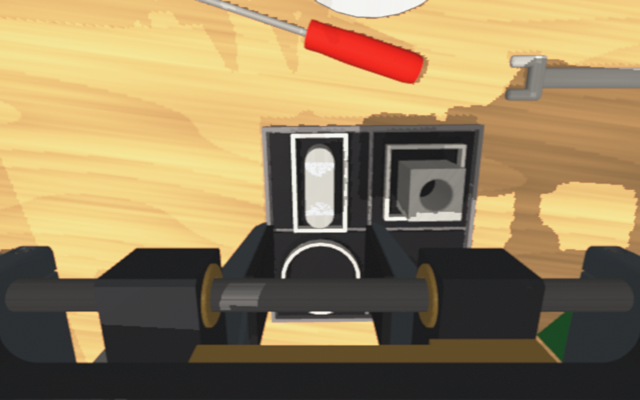

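The key (320,187) and the bearing block (432,190) sit upright inside their walls. Next the axle, then the collar.

```bash
python3 - <<'E'
from h import *
pick([.4655,-.390],90,.026,.028); place([.5359,.0803],97.4,.026,.028)
pick([.490,.4094],90,.008,.052); place([.5483,-.0149],97.4,.008,.052)
q=arm.current_joint_positions(); q[0]-=60; arm.move_joints(q)
cv2.imwrite("pics/t1.png",cv2.resize(arm.snapshot("top")[95:215,130:490,::-1],None,fx=2,fy=2))
cv2.imwrite("pics/s1.png",cv2.resize(arm.snapshot("side")[150:240,280:420,::-1],None,fx=5,fy=5)); print(arm.current_t())
E
```

```text
width 0.027142083873822834 force 29.99995619058609
lifted 0.02751452803626877 26.325
over nest 0.027485160469697442
F [ 1.3  0.2 -4.5]
t 31.6083
width 0.05139397381855327 force 30.000537056475878
lifted 0.05137254747058456 36.7333
over nest 0.05169622316843438
F [-0.6 -0.3 -3.1]
t 42.1083
44.1833
```

View pics/t1.png

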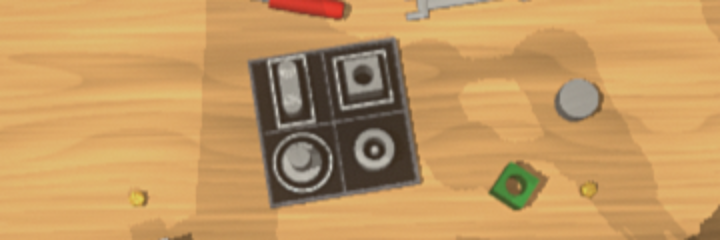

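View pics/s1.png

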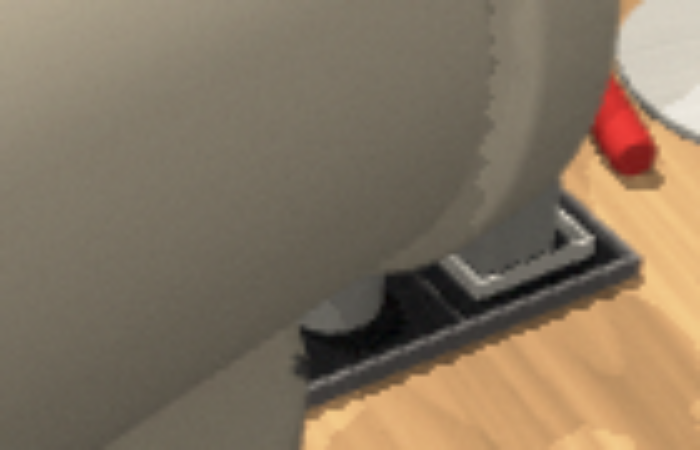

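In the top crop all four parts are seated: key (289,88), block (363,75), axle inside its ring (302,160), and collar with the post showing in its bore (374,149). The slug (578,99) has not moved. The arm touches nothing, so I'm handing in.

```bash
python3 -c "
from rig import arm
print(arm.sign_off())"
```

```text
the job is handed in; nothing more can be done
None
```

The bearing block, drive key, stub axle and spacer collar are each seated in their nests, placed in the order asked; the two solid look-alikes were never touched, and I handed the job in at about 44 s.

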